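Mount the frame holder on the tracer and start a trace

ROBOT

A 6-joint arm with a two-finger parallel gripper is mounted at the origin on the work surface. World frame = base frame: x ahead of the robot, y to its left, z up, the work surface at z = 0. Lengths are in m, angles in rad, forces in N, time in s.
With the tool pointing down it reaches from about 0.25 to 0.8 m from the base axis. Payload 8.5 kg.
Tool frame: the origin (TCP) lies between the finger pads, 19 mm behind the fingertips; this is the grasp point; z points along the fingers, y is the line along which they close (so a half turn about z gives the same grasp; the last joint's range is limited). The gripper opens to 85 mm and grips with 20 to 120 N. Pads are 22 mm wide; open, the fingers measure 114 mm over their backs; the gripper's body (76 mm by 85 mm) begins 54 mm behind the grasp point. The pads swing forward as they close: fully open they stand 13 mm farther back than shut.
Start: joints at [1.135, 0.238, -0.013, 1.319, 0, 1.571], TCP at [0.222, 0.476, 0.25] pointing down, gripper open.
Joint ranges: [-2.66, 2.66], [-1.03, 1.9], [-1.14, 1.46], [-1.82, 2.27], [-1.45, 1.34], [-3.14, 3.14]. Speed limits (rad/s): [2.22, 2.22, 2.79, 3.14, 3.14, 3.14].

INTERFACE

Orientations are given as [roll, pitch, yaw] about the fixed x, y, z axes, in that order (R = Rz(yaw) Ry(pitch) Rx(roll)).
In Python, from bench import * gives the robot as it stands. The module is installed in compiled form; this text tells all that it offers.
- The arm moves only by the tool arm_command, never from a script. Its arguments are lists of equal length, an entry for each row: "offset": the shift along the tool's x, y, z normalised to -1 to 1, where 1 is 0.5 m, a list of three; "yaw": the turn about the tool's z normalised to -1 to 1, where 1 is 2 pi rad. A call has 1 to 8 rows; each row is the pose to reach, as a shift and turn from the pose commanded when the call began, along the tool's axes at that moment, turning the shorter way round; what a row does not reach only later rows make up. A row lasts 1/10 s, in which the tool goes at most 50 mm and 8.59 degrees, less where a joint would pass 70% of its speed; a pose out of reach is approached as far as the arm can. A call with a number of a shift or a turn outside -1 to 1 is refused whole. A call with a gripper value outside its range is refused whole. "claw" is the closure, from -1 (fully open) to 1 (shut), set as the call begins (left out, the last holds). The fingers move at their own pace and stop on an object; "grip_force" is the grip in N (left out, the last holds). Time passes only in rows, so rows that repeat a pose let the fingers close. It gives the time, the measured TCP pose, the force, the opening and the grip force at its end, in the units of the state.
- get_state(): the state, without advancing time (a new reading comes with each control period).
- grab_frame(name): name is "scene" or "top" or "wrist"; returns the picture (420x560x3 uint8, red, green, blue); there is no depth.
- camera_model(name): a dict with "mtx" (3x3 intrinsics, pixels), "rvec" (rotation vector, rad) and "tvec" (3), from world to camera coordinates, as OpenCV has them. Camera axes: x right, y down, z forward; pixel columns grow to the right and rows downward; lengths in m; the calibration is good to about 2 mm. A picture is of the moment at which its call begins: read the wrist's pose just before it. camera_model takes no time and is no camera call; for the wrist camera it gives the pose at the moment of the call.
- close_job(): hands the job in; it is judged then, once.
The state is a dict: "time": time; "joint_pos": joint angles; "dq": joint speeds; "tau": joint torques, N m; "ee_pos": TCP position; "ee_rot": TCP orientation; "contact_force": force on the tool from outside, world axes, zero at the start; "torque": the same for the moment, N m; "gripper_width": finger opening in m; "finger_force": force on a finger pad.
Only numpy, scipy, OpenCV 4.12 (cv2) and the standard library are available. Lean on these libraries where they do the work, as an engineer would, in place of code of your own. Each camera call takes 0.05 s, during which the arm holds its last target. There are 200 camera calls.

TASK

Set the frame holder with the spectacles down on the frame tracer so that both end holes go over the tracer's two pegs and its plate sits flat on the deck; put it down, do not drop it. Then, with the holder in place, press the tracer's keys fully down and release them one at a time: first the large round key, then the long bar key, then the small round key. Never press the square key, and leave the other things on the bench where they are.

Things in the scene. Friction and masses are not known exactly. Their poses are not given: they have to be found in the camera images.
- holder: Loose frame holder, 0.2 kg: aluminium plate 70 (x) x 200 (y) x 8 mm with a black spectacle front on it (to 13 mm high, 68 mm either side of the middle) and a black upright grip block in the middle, 40 (x) x 16 (y) mm, top at 54 mm. A 15 mm through hole at y = +85 and -85 mm fits over a peg; either end may go on either peg. Origin: centre of the underside; z up
- holder_grip (a point): Point on the holder's axis in the grip block, 42 mm above the plate's underside: a good TCP height to pinch it from above across its 16 mm (fingers closing along the holder's y); axes as the holder's
- tracer: Frame tracer, a low white machine fixed to the bench, 220 (x) x 270 (y) mm, flat top 45 mm above the bench: four keys in a row along its front (-x) edge, behind them a black deck with two upright steel pegs, and a hood along the back (from x = 82 mm) rising 41 mm above the top. Origin: centre of its underside; x points from the keys to the hood
- seat (a point): Point on the tracer's deck midway between the two pegs, 45 mm above the bench, axes as the tracer's. The pegs stand 85 mm either side of it along its y; each is 10 mm across and 15 mm tall with a tapered top. With the holder fully home its origin lies at this point and its y axis is along this y
- key_large_top (a point): Centre of the top of the large round key, 32 mm across; grey, on the tracer's front row, 60 mm above the bench when up (15 mm above the tracer's top). The four keys stand 52 mm apart in an order that differs from start to start
- key_large (a joint): Travel of the large round key: 0 up, grows as it is pushed down, stops at 0.006 m; springs back; about 4 N to push right down
- key_bar_top (a point): Centre of the top of the long bar key, 38 x 14 mm (long side along the tracer's x); grey, on the tracer's front row, 60 mm above the bench when up (15 mm above the tracer's top). The four keys stand 52 mm apart in an order that differs from start to start
- key_bar (a joint): Travel of the long bar key: 0 up, grows as it is pushed down, stops at 0.006 m; springs back; about 4 N to push right down
- key_small_top (a point): Centre of the top of the small round key, 16 mm across; grey, on the tracer's front row, 60 mm above the bench when up (15 mm above the tracer's top). The four keys stand 52 mm apart in an order that differs from start to start
- key_small (a joint): Travel of the small round key: 0 up, grows as it is pushed down, stops at 0.006 m; springs back; about 4 N to push right down
- key_square_top (a point): Centre of the top of the square key, 24 x 24 mm (not to be pressed); grey, on the tracer's front row, 60 mm above the bench when up (15 mm above the tracer's top). The four keys stand 52 mm apart in an order that differs from start to start
- key_square (a joint): Travel of the square key: 0 up, grows as it is pushed down, stops at 0.006 m; springs back; about 4 N to push right down
- lens_pot: Bystander, to be left alone: clear jar with a white cap, 54 mm across, 60 mm tall; origin: centre of its underside
- screwdriver: Bystander, to be left alone: small screwdriver lying flat, 150 mm long; origin: its underside near mid-length
- case: Bystander, to be left alone: black spectacle case, 60 x 155 x 40 mm; origin: centre of its underside
- lens_blank: Bystander, to be left alone: loose glass lens blank, a 70 mm disc 13 mm thick; origin: centre of its underside
- bottle: Bystander, to be left alone: clear bottle with a red cap, 76 mm across, 220 mm tall; origin: centre of its underside
- cup: Bystander, to be left alone: white mug, 74 mm across, 85 mm tall; origin: centre of its underside
There are look-alikes about, which are no part of the job. Leave any orange, purple or yellow look-alike of the holder alone.

How it is judged:
By the outcome, as a careful person would: the job done as asked, in the order asked, and still so for the second after the job is handed in, with the robot touching nothing.
It also fails if it takes over 56 s, if anything falls off the work surface, if the arm or the gripper's body presses on something with over 40 N, if the wrist force passes 120 N, or if a joint passes its speed limit or range.

## Working session

There is one attempt and no reset: what is moved stays moved. The work goes in short steps, Python scripts to look and compute and a tool call to move; the robot and the scene stay as the last step left them, time stands still between calls to the robot, and variables do not carry over. Pictures are saved under pics/ and viewed, at most 10 in all, crops included, and the job is handed in when it is done.

Besides the shell and the picture viewer there is one more tool, called after "Emit:" as name(argument=value, ...) on one line, values as JSON. arm_command: Moves the arm, as the interface text tells. Scaled input: -1 to 1 covers 0.5 m each way for a shift and 2 pi rad each way for a turn. Its arguments: {"type":"object","properties":{"offset":{"type":"array"},"yaw":{"type":"array"},"claw":{"type":"number"},"grip_force":{"type":"number"}},"required":["offset","yaw"]}

```bash
mkdir -p pics; cat > h.py <<'E'
import numpy as np, cv2
from bench import *
def cam(n):
    m=camera_model(n); K=np.array(m["mtx"],float); R=cv2.Rodrigues(np.array(m["rvec"],float))[0]; t=np.array(m["tvec"],float).ravel()
    return K,R,t
def ray(c,uv,z):
    K,R,t=c; d=R.T@np.linalg.solve(K,[uv[0],uv[1],1.]); o=-R.T@t
    return o+d*(z-o[2])/d[2]
def proj(c,p):
    K,R,t=c; q=K@(R@np.asarray(p,float)+t); return q[:2]/q[2]
def save(n,f,img): cv2.imwrite(f"pics/{f}.png",cv2.cvtColor(img,cv2.COLOR_RGB2BGR))
E
python3 - <<'E'
from h import *
s=get_state(); print(s)
for n in("top","scene"):
    im=grab_frame(n); save(n,n+"0",im); K,R,t=cam(n); print(n,K,-R.T@t)
a=cv2.imread("pics/top0.png");b=cv2.imread("pics/scene0.png")
cv2.imwrite("pics/top0b.png",cv2.resize(a,(800,600),interpolation=cv2.INTER_CUBIC));cv2.imwrite("pics/scene0b.png",cv2.resize(b,(800,600)))
E
```

```text
{'time': 0.0, 'joint_pos': array([ 1.13501029e+00,  2.38797512e-01, -1.42540518e-02,  1.31922852e+00,
       -2.85068345e-05,  1.57081816e+00]), 'dq': array([ 4.38702733e-04,  1.31800270e-03, -9.39177117e-05,  5.00681264e-04,
        2.11659654e-03, -1.15496863e-03]), 'tau': array([-1.08908903e-04, -5.38770747e+01,  3.46440876e+01,  1.84923364e-02,
        1.18647381e-04,  8.81447448e-08]), 'ee_pos': array([0.22145313, 0.47556644, 0.24936893]), 'ee_rot': array([-3.14010889e+00,  2.85392055e-05,  2.70578482e+00]), 'contact_force': array([-0.94970571,  0.26153122,  0.42130703]), 'torque': array([-0.01005587, -0.02878545,  0.03735983]), 'finger_force': 0.0, 'gripper_width': 0.08542951734699199}
top [[429.02603195   0.         276.92157169]
 [  0.         429.02603195 205.58103063]
 [  0.           0.           1.        ]] [ 0.43489149 -0.00271399  1.19219158]
scene [[448.81166266   0.         277.77051969]
 [  0.         448.81166266 212.4183418 ]
 [  0.           0.           1.        ]] [1.54478139 0.00744747 0.81226137]
```

View pics/top0b.png

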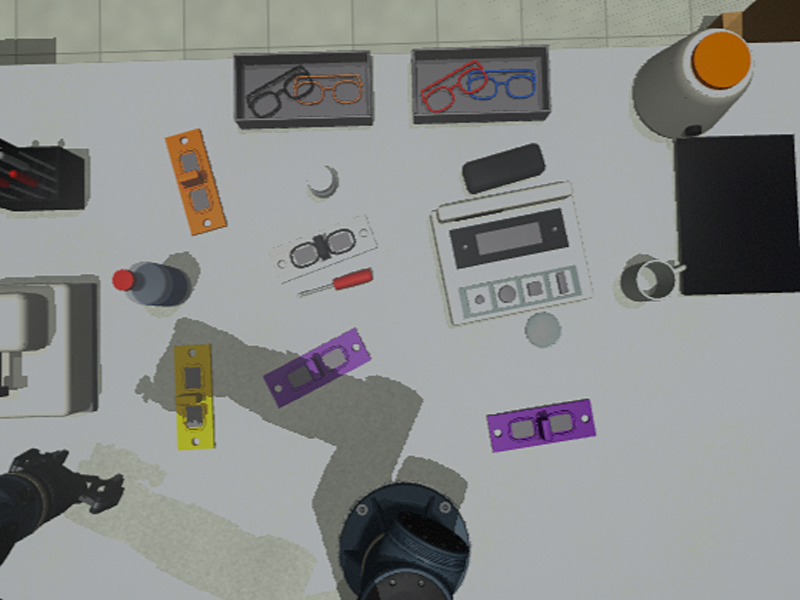

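View pics/scene0b.png

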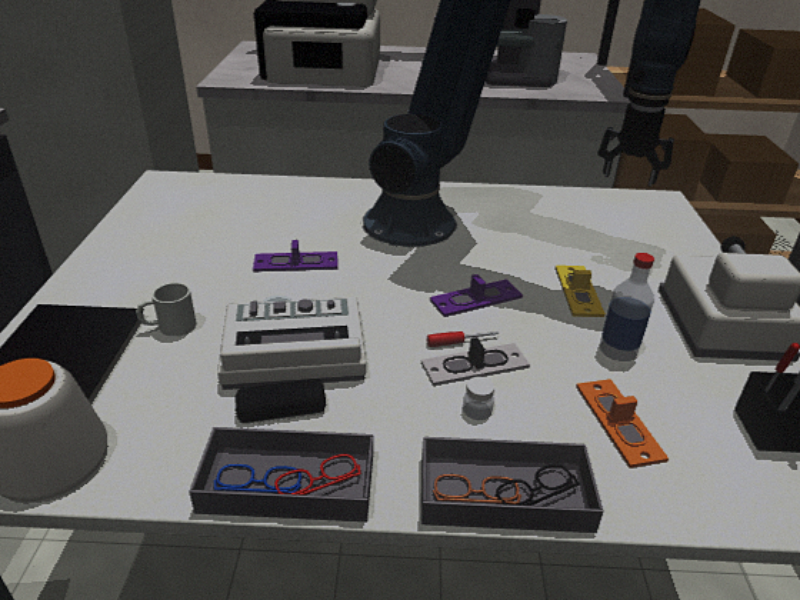

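The top view shows the aluminium holder at about (324,247), with holes near (281,264) and (363,233). The tracer's keys run left to right: small (479,299), large (507,294), square (534,289), bar (561,284). The pegs are near (462,246) and (554,229).

```bash
python3 - <<'E'
from h import *
c=cam("top")
for n,uv,z in [("h1",(281,264),.008),("h2",(363,233),.008),("p1",(462,246),.055),("p2",(554,229),.055),("small",(479,299),.06),("large",(507,294),.06),("sq",(534,289),.06),("bar",(561,284),.06),("blank",(543,330),.013)]:
    print(n,ray(c,np.array(uv)*.7,z).round(3))
s=get_state();K,R,t=cam("wrist");print(-R.T@t-s["ee_pos"],R,K)
E
```

```text
h1 [0.55  0.223 0.008]
h2 [0.606 0.063 0.008]
p1 [ 0.569 -0.124  0.055]
p2 [ 0.596 -0.296  0.055]
small [ 0.47  -0.151  0.06 ]
large [ 0.477 -0.203  0.06 ]
sq [ 0.485 -0.253  0.06 ]
bar [ 0.493 -0.303  0.06 ]
blank [ 0.408 -0.278  0.013]
[-0.06903393  0.03379095  0.1237213 ] [[ 4.23086434e-01  9.06089289e-01 -2.63492898e-04]
 [ 8.64838786e-01 -4.03738277e-01  2.98411257e-01]
 [ 2.70280862e-01 -1.26481633e-01 -9.54437348e-01]] [[321.11357936   0.         278.17470909]
 [  0.         321.11357936 206.16868142]
 [  0.           0.           1.        ]]
```

Emit:
arm_command(offset=[[-0.1,-0.03,0],[-0.2,-0.06,0],[-0.3,-0.1,0],[-0.4,-0.13,0],[-0.5,-0.16,0],[-0.6,-0.2,0],[-0.7,-0.23,0],[-0.8,-0.26,0]], yaw=[-0.015,-0.03,-0.046,-0.062,-0.077,-0.092,-0.108,-0.123])

```text
time: 0.9
ee_pos: [0.5149, 0.2012, 0.2498]
ee_rot: [3.142, -0.0, -2.801]
contact_force: [-0.0, 2.2, -0.1]
gripper_width: 0.0853
finger_force: 0.0
```

```bash
python3 - <<'E'
from h import *
s=get_state(); print(s["time"],s["joint_pos"].round(3),s["ee_pos"].round(4),s["ee_rot"].round(4),s["contact_force"].round(2))
c=cam("wrist");im=grab_frame("wrist"); save("w","w1",im)
np.savez("w1.npz",*c); s=get_state(); print(s["ee_pos"])
E
```

```text
0.9 [0.373 0.287 0.053 1.338 0.    0.032] [0.5149 0.2012 0.2498] [ 3.1416e+00 -4.0000e-04 -2.8007e+00] [-0.04  2.23 -0.12]
[0.51982134 0.1970163  0.24929251]
```

View pics/w1.png

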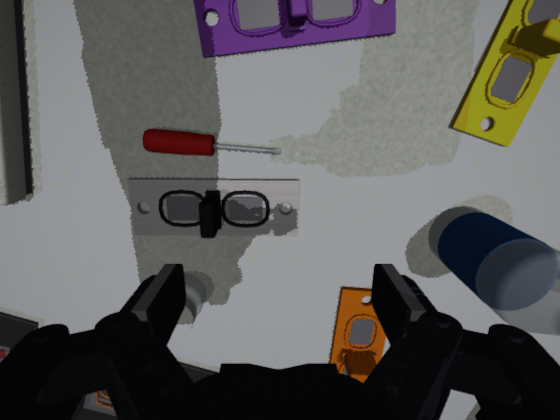

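The wrist view shows the holder centred at about (214,208), with holes at (143,207) and (286,208). The screwdriver lies on the robot side of it and the lens pot is at (195,295). I'll centre over the holder and go lower.

Emit:
arm_command(offset=[[-0.02,-0.04,0.05],[-0.04,-0.08,0.1],[-0.057,-0.118,0.14],[-0.057,-0.118,0.14],[-0.057,-0.118,0.14],[-0.057,-0.118,0.14]], yaw=[0,0,0,0,0,0])

```text
time: 1.55
ee_pos: [0.5601, 0.1575, 0.1808]
ee_rot: [3.141, 0.001, -2.804]
contact_force: [0.8, 0.2, 0.4]
gripper_width: 0.0856
finger_force: 0.0
```

```bash
python3 - <<'E'
from h import *
s=get_state(); print(s["time"],s["ee_pos"].round(4),s["ee_rot"].round(4))
c=cam("wrist");im=grab_frame("wrist"); save("w","w2",im); np.savez("w2.npz",*c)
print(get_state()["ee_pos"].round(4))
b=cv2.imread("pics/w2.png")[100:310,130:430]; cv2.imwrite("pics/w2b.png",cv2.resize(b,None,fx=2.6,fy=2.6,interpolation=cv2.INTER_CUBIC))
E
```

```text
1.55 [0.5601 0.1575 0.1808] [ 3.1415e+00  7.0000e-04 -2.8041e+00]
[0.5602 0.1576 0.181 ]
```

View pics/w2b.png

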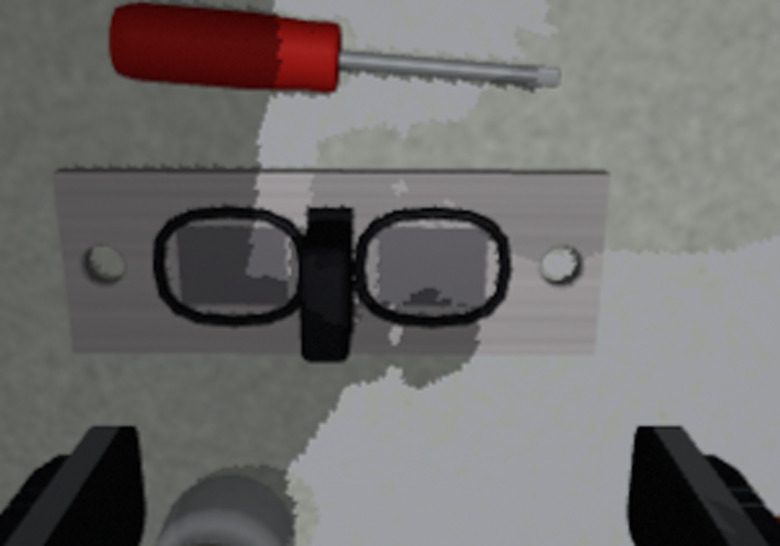

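The crop shows holes at (104,264) and (561,265), and plate corners at (55,170), (608,172), (75,353) and (595,353). The grip block is centred near column 327.

```bash
python3 - <<'E'
from h import *
z=np.load("w2.npz"); c=[z[k] for k in z]
g=lambda u,v,h: ray(c,(u/2.6+130,v/2.6+100),h)
h1,h2=g(104,264,.008),g(561,265,.008); co=[g(*p,.008) for p in((55,170),(608,172),(75,353),(595,353))]
print(h1,h2,np.linalg.norm(h1-h2),(h1+h2)/2,np.mean(co,0),np.linalg.norm(co[0]-co[1]),np.linalg.norm(co[2]-co[3]))
bt=[g(*p,.054) for p in((309,208),(352,208),(303,361),(349,361))];print(np.mean(bt[:2],0),np.mean(bt,0),bt)
for d in(h1-h2,co[1]-co[0],co[3]-co[2]): print(np.degrees(np.arctan2(d[1],d[0]))%180)
E
```

```text
[0.60595645 0.06470409 0.008     ] [0.55043805 0.22470967 0.008     ] 0.16936375014587182 [0.57819725 0.14470688 0.008     ] [0.5783165  0.14506796 0.008     ] 0.1980023749809367 0.19932683916532257
[0.5472515  0.13676534 0.054     ] [0.57163295 0.14398787 0.054     ] [array([0.54942695, 0.13054215, 0.054     ]), array([0.54507604, 0.14298854, 0.054     ]), array([0.59847939, 0.14415705, 0.054     ]), array([0.5935494 , 0.15826374, 0.054     ])]
109.1356444047615
109.060283920046
109.26371316839271
```

Emit:
arm_command(offset=[[-0.0254,-0.0364,0.05],[-0.0254,-0.0364,0.12],[-0.0254,-0.0364,0.2],[-0.0254,-0.0364,0.25],[-0.0254,-0.0364,0.278],[-0.0254,-0.0364,0.278],[-0.0254,-0.0364,0.278]], yaw=[0.0006,0.0006,0.0006,0.0006,0.0006,0.0006,0.0006])

```text
time: 2.3
ee_pos: [0.5786, 0.1445, 0.0421]
ee_rot: [-3.141, 0.001, -2.808]
contact_force: [0.5, 0.8, -0.3]
gripper_width: 0.0852
finger_force: 0.0
```

Emit:
arm_command(offset=[[0,0,0],[0,0,0],[0,0,0],[0,0,0],[0,0,0],[0,0,0],[0,0,0],[0,0,0]], yaw=[0,0,0,0,0,0,0,0], claw=1, grip_force=60)

```text
time: 3.1
ee_pos: [0.5786, 0.1438, 0.0415]
ee_rot: [-3.141, 0.001, -2.808]
contact_force: [-1.0, -1.0, 6.1]
gripper_width: 0.0153
finger_force: 59.6
```

Emit:
arm_command(offset=[[0,0,-0.04],[0,0,-0.11],[0,0,-0.19],[0,0,-0.27],[0,0,-0.33],[0,0,-0.357],[0.02,-0.05,-0.357],[0.04,-0.13,-0.357]], yaw=[0,0,0,0,0,0,0,0])

```text
time: 3.9
ee_pos: [0.5803, 0.0768, 0.2196]
ee_rot: [3.141, 0.0, -2.805]
contact_force: [0.6, -0.7, -2.8]
gripper_width: 0.0152
finger_force: 58.8
```

Emit:
arm_command(offset=[[0.025,-0.09,0],[0.045,-0.18,0],[0.07,-0.28,0],[0.095,-0.38,0],[0.12,-0.47,0],[0.134,-0.553,0],[0.134,-0.553,0],[0.134,-0.553,0]], yaw=[0.005,0.01,0.015,0.02,0.025,0.0283,0.0283,0.0283])

```text
time: 4.7
ee_pos: [0.6073, -0.2084, 0.2185]
ee_rot: [3.141, -0.002, -2.988]
contact_force: [0.1, 1.6, -2.2]
gripper_width: 0.015
finger_force: 59.2
```

```bash
python3 - <<'E'
from h import *
grab_frame("wrist");grab_frame("wrist")
s=get_state(); print(s["time"],s["joint_pos"].round(3),s["ee_pos"].round(4),s["ee_rot"].round(4))
c=cam("wrist");im=grab_frame("wrist"); save("w","w3",im); np.savez("w3.npz",*c)
print(get_state()["ee_pos"].round(4))
b=cv2.imread("pics/w3.png")[:,60:500]; cv2.imwrite("pics/w3b.png",cv2.resize(b,(628,600),interpolation=cv2.INTER_CUBIC))
E
```

```text
4.8 [-0.328  0.453  0.228  1.347  0.    -0.484] [ 0.6074 -0.2066  0.219 ] [ 3.1408e+00 -1.0000e-03 -2.9856e+00]
[ 0.6076 -0.2062  0.2193]
```

View pics/w3b.png

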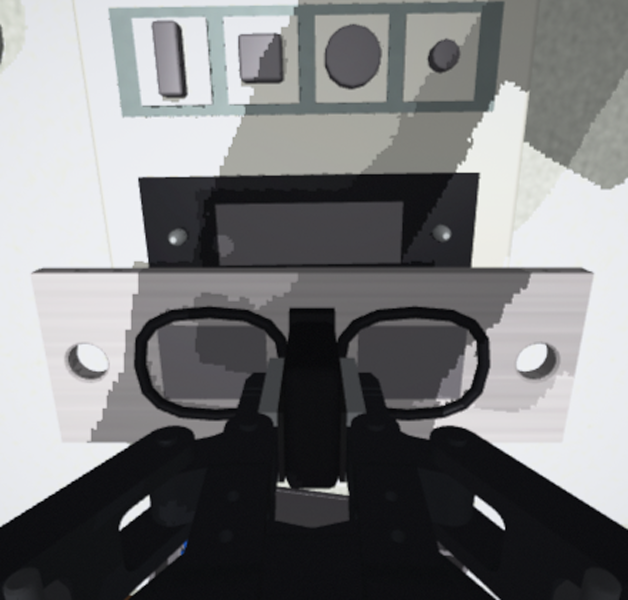

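The wrist view (as enlarged) shows the pegs at (177,237) and (442,233). The keys are bar (169,59), square (261,58), large (353,55) and small (444,55). The held plate's holes are at (87,360) and (538,360).

```bash
python3 - <<'E'
from h import *
z=np.load("w3.npz"); c=[z[k] for k in z]
im=cv2.imread("pics/w3.png"); g=cv2.cvtColor(im,cv2.COLOR_BGR2GRAY)
P=[]
for u,v in((184,166),(370,163)):
    w=g[v-12:v+12,u-12:u+12]; bg=np.median(w); m=(w>bg+35).astype(np.uint8)
    n,l,st,ce=cv2.connectedComponentsWithStats(m); print(bg,w.max(),[(st[i].tolist(),(ce[i]+[u-12,v-12]).round(1)) for i in range(1,n)])
b=cv2.resize(im[150:180,170:200],(390,390),interpolation=cv2.INTER_NEAREST); b2=cv2.resize(im[148:178,355:385],(390,390),interpolation=cv2.INTER_NEAREST)
cv2.imwrite("pics/pegs.png",np.hstack([b,b2]))
# keys
for n,u,v in(("bar",169,59),("sq",261,58),("large",353,55),("small",444,55)):
    print(n,ray(c,(u/1.4273+60,v/1.4286),.06).round(4))
for u,v in((87,360),(538,360)):
    print(ray(c,(u/1.4273+60,v/1.4286),.2193-.034).round(4))
print("holes expected",[proj(c,np.array([.6074,-.2063,.185])+s*.085*np.array([np.sin(-2.9856),-np.cos(-2.9856),0])).round(1) for s in(1,-1)], (87/1.4273+60,360/1.4286),(538/1.4273+60,360/1.4286))
E
```

```text
43.0 219 [([6, 7, 12, 10, 98], array([183.4, 165.6]))]
40.0 193 [([8, 7, 10, 10, 80], array([370.5, 162.4]))]
bar [ 0.496  -0.3025  0.06  ]
sq [ 0.4876 -0.252   0.06  ]
large [ 0.4782 -0.2016  0.06  ]
small [ 0.4703 -0.1516  0.06  ]
[ 0.6193 -0.2887  0.1853]
[ 0.5932 -0.1208  0.1853]
holes expected [array([433.3, 253. ]), array([118.2, 253.5])] (120.95424928186085, 251.99496010079795) (436.9354725705878, 251.99496010079795)
```

View pics/pegs.png

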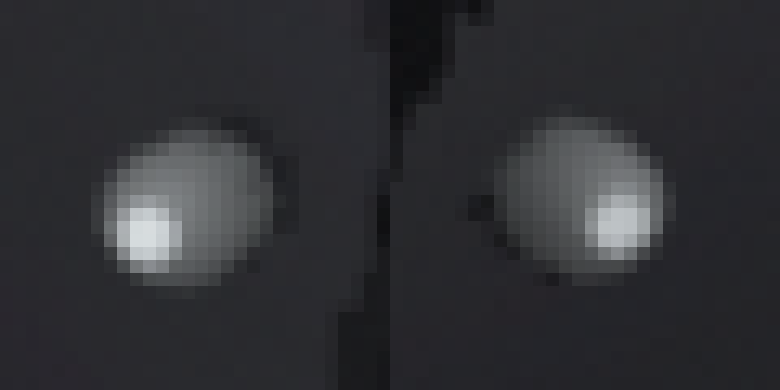

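The magnified peg views show the bright tip at native (180.8,167.6) on the left and (372.3,164.6) on the right.

```bash
python3 - <<'E'
from h import *
z=np.load("w3.npz"); c=[z[k] for k in z]
a,b=ray(c,(180.8,167.6),.06),ray(c,(372.3,164.6),.06)
m=(a+b)/2; d=b-a; print(a,b,m,np.linalg.norm(d),np.degrees(np.arctan2(d[1],d[0])))
# held holes
y=np.array([np.sin(-2.9856),-np.cos(-2.9856)]); x=np.array([np.cos(-2.9856),np.sin(-2.9856)])
h=[ray(c,(u,252),.1853) for u in(121,437)]; hm=(h[0]+h[1])/2; e=h[1]-h[0]
print("held mid minus tcp in tool xy",(hm[:2]-[.6075,-.2064])@np.array([x,y]).T,"ang",np.degrees(np.arctan2(e[1],e[0])),np.degrees(np.arctan2(y[1],y[0])))
K=[[.496,-.3025],[.4876,-.252],[.4782,-.2016],[.4703,-.1516]]
p=np.polyfit(range(4),np.array(K),1); print(p,np.linalg.norm(p[0]),np.degrees(np.arctan2(p[0][1],p[0][0])))
th=np.arctan2(d[1],d[0])-np.pi/2; xt=np.array([np.cos(th),np.sin(th)]);yt=np.array([-xt[1],xt[0]])
for k in K: print((np.array(k)-m[:2])@np.array([xt,yt]).T)
E
```

```text
[ 0.59724194 -0.29403651  0.06      ] [ 0.56839158 -0.12642285  0.06      ] [ 0.58281676 -0.21022968  0.06      ] 0.17007845855147083 99.76629275217911
held mid minus tcp in tool xy [0.0009822  0.00189274] ang 98.83900927812074 98.93772068574144
[[-0.00865  0.05031]
 [ 0.496   -0.30239]] 0.051048198792905494 99.75570887255421
[-0.10121039 -0.07620642]
[-0.10092235 -0.02501338]
[-0.10163679  0.02625073]
[-0.10094081  0.0768662 ]
```

Emit:
arm_command(offset=[[0.025,-0.002,0.02],[0.048,-0.004,0.06],[0.048,-0.004,0.12],[0.048,-0.004,0.17],[0.048,-0.004,0.2],[0.048,-0.004,0.21],[0.048,-0.004,0.21],[0.048,-0.004,0.21]], yaw=[-0.0026,-0.0026,-0.0026,-0.0026,-0.0026,-0.0026,-0.0026,-0.0026])

```text
time: 5.65
ee_pos: [0.585, -0.2126, 0.1156]
ee_rot: [-3.141, 0.001, -2.969]
contact_force: [0.3, -0.4, -2.5]
gripper_width: 0.0149
finger_force: 59.2
```

```bash
python3 - <<'E'
from h import *
s=get_state(); print(s["time"],s["ee_pos"].round(4),s["ee_rot"].round(4),s["contact_force"].round(1))
c=cam("wrist");im=grab_frame("wrist"); save("w","w4",im); np.savez("w4.npz",*c)
s=get_state();print(s["ee_pos"].round(4))
e=s["ee_pos"];Y=s["ee_rot"][2];y=np.array([np.sin(Y),-np.cos(Y),0])
b=cv2.imread("pics/w4.png")
L=[]
for sg in(-1,1):
    p=proj(c,e+sg*.085*y-[0,0,.034]); print(p); u,v=p.astype(int); L.append(cv2.resize(b[v-30:v+30,u-30:u+30],(390,390),interpolation=cv2.INTER_CUBIC));print(u-30,v-30)
cv2.imwrite("pics/w4b.png",np.hstack(L))
E
```

```text
5.65 [ 0.585  -0.2126  0.1156] [-3.1408e+00  1.2000e-03 -2.9689e+00] [ 0.3 -0.4 -2.5]
[ 0.5851 -0.2129  0.1158]
[117.20492054 253.43693253]
87 223
[432.67955647 253.25123354]
402 223
```

View pics/w4b.png

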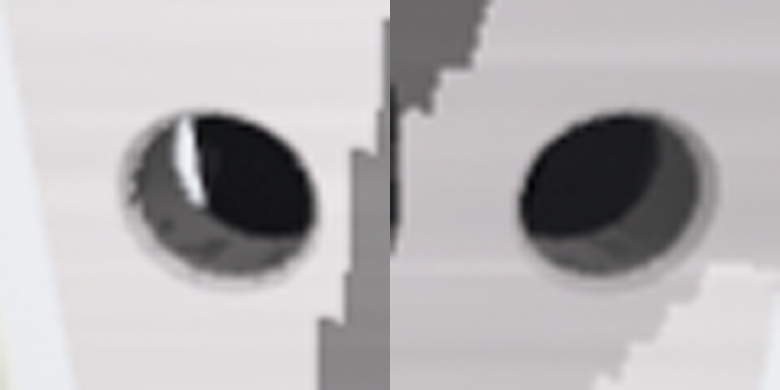

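Emit:
arm_command(offset=[[0.0022,0.002,0],[0.0022,0.002,0.01],[0.0022,0.002,0.02],[0.0022,0.002,0.028],[0.0022,0.002,0.034],[0.0022,0.002,0.036],[0.0022,0.002,0.036]], yaw=[0,0,0,0,0,0,0])

```text
time: 6.4
ee_pos: [0.583, -0.2122, 0.0962]
ee_rot: [3.141, -0.0, -2.97]
contact_force: [-0.3, 0.2, -1.9]
gripper_width: 0.0149
finger_force: 59.2
```

Emit:
arm_command(offset=[[0,0,0.004],[0,0,0.008],[0,0,0.012],[0,0,0.015],[0,0,0.018],[0,0,0.0195],[0,0,0.0195],[0,0,0.0195]], yaw=[0,0,0,0,0,0,0,0])

```text
time: 7.2
ee_pos: [0.5831, -0.2122, 0.0868]
ee_rot: [-3.141, -0.0, -2.97]
contact_force: [0.8, 0.5, -2.9]
gripper_width: 0.0151
finger_force: 59.3
```

Emit:
arm_command(offset=[[0,0,0.001],[0,0,0.002],[0,0,0.003],[0,0,0.003]], yaw=[0,0,0,0])

```text
time: 7.6
ee_pos: [0.5832, -0.2123, 0.0865]
ee_rot: [-3.141, 0.001, -2.97]
contact_force: [-3.2, 1.2, 8.0]
gripper_width: 0.0152
finger_force: 60.8
```

Emit:
arm_command(offset=[[0,0,0],[0,0,0],[0,0,0],[0,0,0],[0,0,0],[0,0,0]], yaw=[0,0,0,0,0,0], claw=-0.2)

```text
time: 8.2
ee_pos: [0.5831, -0.2122, 0.0852]
ee_rot: [-3.142, -0.0, -2.97]
contact_force: [-0.4, -0.5, 0.1]
gripper_width: 0.051
finger_force: 0.0
```

Emit:
arm_command(offset=[[0,0,-0.02],[0,0,-0.06],[0,0,-0.12],[0,0,-0.18],[0.04,0,-0.22],[0.08,0,-0.24],[0.08,0,-0.24],[0.08,0,-0.24]], yaw=[0,0,0,0,0,0,0,0])

```text
time: 9.0
ee_pos: [0.5439, -0.2192, 0.2062]
ee_rot: [-3.141, 0.001, -2.97]
contact_force: [0.1, -0.1, -0.4]
gripper_width: 0.0512
finger_force: 0.0
```

```bash
python3 - <<'E'
from h import *
grab_frame("wrist")
s=get_state(); print(s["time"],s["ee_pos"].round(4),s["ee_rot"].round(4),s["contact_force"].round(1),s["gripper_width"])
c=cam("wrist");im=grab_frame("wrist"); save("w","w5",im); np.savez("w5.npz",*c)
s=get_state();print(s["ee_pos"].round(4))
b=cv2.imread("pics/w5.png")[:,60:500]; cv2.imwrite("pics/w5b.png",cv2.resize(b,(628,600),interpolation=cv2.INTER_CUBIC))
E
```

```text
9.05 [ 0.544  -0.2191  0.2055] [-3.1413e+00  6.0000e-04 -2.9699e+00] [-0.3  0.8  0.8] 0.05138070822883815
[ 0.5441 -0.2189  0.2051]
```

View pics/w5b.png

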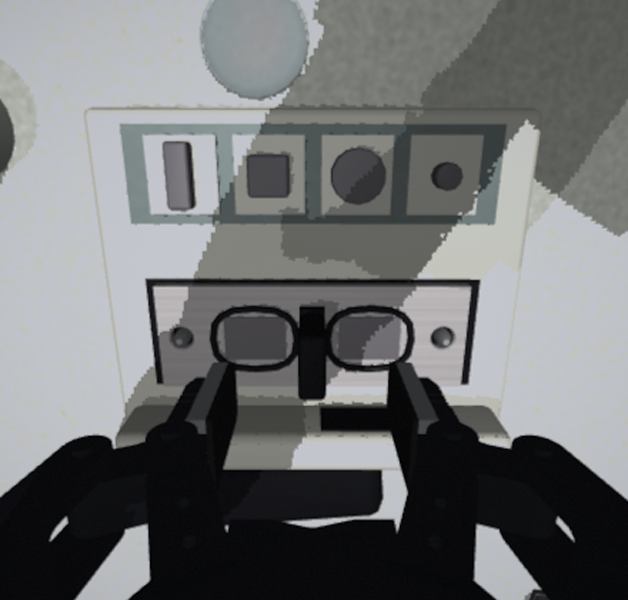

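The holder is seated: both pegs show through its holes at (181,337) and (442,337), and the plate lies on the deck. The keys are bar (178,175), square (269,176), large (358,175) and small (447,176).

```bash
python3 - <<'E'
from h import *
z=np.load("w5.npz"); c=[z[k] for k in z]
s=get_state();e=s["ee_pos"];Y=s["ee_rot"][2];X=np.array([np.cos(Y),np.sin(Y)]);Yv=np.array([np.sin(Y),-np.cos(Y)])
cs=[ray(c,(u/1.4273+60,v/1.4286),.053) for u,v in((155,287),(473,287),(160,384),(467,384))]
print("plate",np.linalg.norm(cs[0]-cs[1]),np.linalg.norm(cs[2]-cs[3]),np.mean(cs,0))
th=np.radians(99.77-90);xt=np.array([np.cos(th),np.sin(th)]);yt=np.array([-xt[1],xt[0]])
for n,uv,k in(("bar",(178,175),-.078),("sq",(269,176),-.026),("large",(358,175),.026),("small",(447,176),.078)):
    m=ray(c,(uv[0]/1.4273+60,uv[1]/1.4286),.06)[:2]; t=np.array([.5831,-.2122])-.101*xt+k*yt
    d=t-e[:2]; print(n,m.round(4),"target",t.round(4),"tool shift norm",(d@X/.5).round(4),(d@Yv/.5).round(4))
print(e)
E
```

```text
plate 0.19979316507944872 0.20651449386492027 [ 0.58259696 -0.20931512  0.053     ]
bar [ 0.4948 -0.303 ] target [ 0.4968 -0.3062] tool shift norm 0.123 -0.1558
sq [ 0.4865 -0.2519] target [ 0.488 -0.255] tool shift norm 0.1229 -0.0518
large [ 0.4774 -0.2021] target [ 0.4792 -0.2037] tool shift norm 0.1227 0.0522
small [ 0.4693 -0.152 ] target [ 0.4703 -0.1525] tool shift norm 0.1226 0.1562
[ 0.54408682 -0.21894722  0.20505314]
```

Emit:
arm_command(offset=[[0.06,0.026,0],[0.1227,0.0522,0.05],[0.1227,0.0522,0.12],[0.1227,0.0522,0.18],[0.1227,0.0522,0.21],[0.1227,0.0522,0.22],[0.1227,0.0522,0.22],[0.1227,0.0522,0.22]], yaw=[0,0,0,0,0,0,0,0], claw=1)

```text
time: 9.9
ee_pos: [0.4795, -0.204, 0.0958]
ee_rot: [-3.141, 0.001, -2.97]
contact_force: [0.4, -0.4, 0.1]
gripper_width: 0.0001
finger_force: 0.0
```

Emit:
arm_command(offset=[[0,0,0.01],[0,0,0.02],[0,0,0.026],[0,0,0.03],[0,0,0.034],[0,0,0.034]], yaw=[0,0,0,0,0,0])

```text
time: 10.5
ee_pos: [0.4787, -0.2038, 0.0781]
ee_rot: [3.142, -0.0, -2.97]
contact_force: [-0.3, -0.1, 1.0]
gripper_width: 0.0002
finger_force: 0.7
```

Emit:
arm_command(offset=[[0,0,0.004],[0,0,0.008],[0,0,0.011],[0,0,0.013],[0,0,0.013],[0,0,0.013]], yaw=[0,0,0,0,0,0])

```text
time: 11.1
ee_pos: [0.4789, -0.2039, 0.0726]
ee_rot: [-3.141, 0.001, -2.97]
contact_force: [-3.5, 2.0, 13.4]
gripper_width: -0.0002
finger_force: 6.4
```

Emit:
arm_command(offset=[[0,0,-0.03],[0,0,-0.065],[0,-0.07,-0.065],[0,-0.14,-0.065],[0,-0.208,-0.065],[0,-0.208,-0.06],[0,-0.208,-0.04],[0,-0.208,-0.04]], yaw=[0,0,0,0,0,0,0,0])

```text
time: 11.9
ee_pos: [0.4954, -0.3049, 0.0899]
ee_rot: [3.139, -0.002, -2.969]
contact_force: [-0.4, 0.0, 0.0]
gripper_width: 0.0
finger_force: 0.0
```

Emit:
arm_command(offset=[[0,0,0.01],[0,0,0.02],[0,0,0.025],[0,0,0.025]], yaw=[0,0,0,0])

```text
time: 12.3
ee_pos: [0.4965, -0.3058, 0.079]
ee_rot: [3.141, -0.0, -2.969]
contact_force: [0.2, 0.1, 0.3]
gripper_width: 0.0002
finger_force: 0.0
```

Emit:
arm_command(offset=[[0,0,0.004],[0,0,0.008],[0,0,0.012],[0,0,0.015],[0,0,0.015],[0,0,0.015]], yaw=[0,0,0,0,0,0])

```text
time: 12.9
ee_pos: [0.4967, -0.3062, 0.0727]
ee_rot: [-3.141, 0.001, -2.97]
contact_force: [-2.3, 4.2, 11.0]
gripper_width: -0.0
finger_force: 5.5
```

Next is the small key, 156 mm along +y, after rising well clear of the others.

Emit:
arm_command(offset=[[0,0,-0.03],[0,0,-0.07],[0,0.08,-0.07],[0,0.16,-0.07],[0,0.24,-0.07],[0,0.312,-0.07],[0,0.312,-0.05],[0,0.312,-0.04]], yaw=[0,0,0,0,0,0,0,0])

```text
time: 13.7
ee_pos: [0.4699, -0.1522, 0.0913]
ee_rot: [-3.141, -0.0, -2.968]
contact_force: [-0.5, -0.4, 0.1]
gripper_width: -0.0003
finger_force: 0.0
```

Emit:
arm_command(offset=[[0,0,0],[0,0,0.01],[0,0,0.02],[0,0,0.025],[0,0,0.025]], yaw=[0,0,0,0,0])

```text
time: 14.2
ee_pos: [0.4697, -0.153, 0.0788]
ee_rot: [-3.142, -0.001, -2.971]
contact_force: [-0.1, -0.2, 0.9]
gripper_width: 0.0001
finger_force: 0.0
```

Emit:
arm_command(offset=[[0,0,0.004],[0,0,0.008],[0,0,0.012],[0,0,0.015],[0,0,0.015],[0,0,0.015]], yaw=[0,0,0,0,0,0])

```text
time: 14.8
ee_pos: [0.47, -0.1529, 0.0726]
ee_rot: [-3.14, 0.0, -2.97]
contact_force: [-3.6, -2.5, 12.6]
gripper_width: -0.0003
finger_force: 6.4
```

All three keys are pressed. I'll lift away, check once and hand in.

Emit:
arm_command(offset=[[0,0,-0.04],[0,0,-0.12],[0,0,-0.2],[0,0,-0.27],[0,0,-0.3],[0,0,-0.3],[0,0,-0.3],[0,0,-0.3]], yaw=[0,0,0,0,0,0,0,0])

```text
time: 15.6
ee_pos: [0.4693, -0.1523, 0.2204]
ee_rot: [3.14, -0.002, -2.97]
contact_force: [-0.1, -0.1, 0.5]
gripper_width: -0.0001
finger_force: 0.0
```

```bash
python3 - <<'E'
from h import *
im=grab_frame("wrist"); save("w","w6",im)
E
```

```text
(no output)
```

View pics/w6.png

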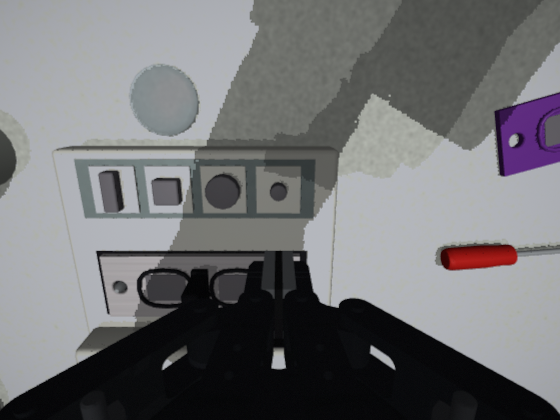

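The holder is still seated, with its left peg at (120,287). The keys are up at (110–278,190), and the lens blank and screwdriver are undisturbed.

```bash
python3 -c "
from bench import *
print(close_job())"
```

```text
the job is handed in; nothing more can be done
None
```

The holder is seated on both tracer pegs, and I pressed and released the large, bar and small keys in that order without pressing the square key; the job is handed in at about 16 s of the 56 s allowed, with no verdict shown.

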